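Put the paint pots back by colour and hold the caddy ready to carry

TASK

A red and a blue paint pot have been left out on the table: stand each one back in the carrying caddy, upright, in the bay where the pot of its own colour already stands. Then pick the caddy up by its handle, keeping it level, and finish while holding it still and level with its base about 10 cm above the table; do not set it down or let go. Leave the yellow pot and everything else on the table where it is.

Things in the scene. Friction and masses are not known exactly. Their poses are not given: they have to be found in the camera images.
- caddy: pale cream plastic carrying caddy, loose on the table, about 0.45 kg empty; 244 mm long (its x), 224 mm wide (its y); outer walls 55 mm high, 4 mm thick; a middle wall 6 mm thick and 50 mm high along its x at y = 0 parts it into two open bays; one bay has a stored red pot, the other a stored blue one (which is which varies); origin at the centre of its underside, z up
- bay_a (a point): centre of the floor of the bay on the caddy's +y side, 4 mm above the caddy's underside; the bay is 236 mm long (caddy x) and 105 mm wide clear; one half of its length holds a stored pot, the other half is free
- bay_b (a point): the same point of the equal bay on the caddy's -y side; its stored pot stands towards the other end of the caddy
- caddy_handle: the caddy's rigid dark grey handle, part of the caddy: a straight grip bar along the caddy's x over the middle wall, 150 mm long, 16 mm wide (caddy y), 20 mm tall, its centre 100 mm above the caddy's underside (open below it down to the middle wall), joined to the ends of the middle wall by two sloping 14 mm round struts; origin at the bar's centre, axes as the caddy's
- red_pot: the loose red one: poster-paint pot, upright cylinder 46 mm in diameter and 70 mm tall including its flat lid (lid 16 mm, same diameter), about 0.1 kg, lid and sides all red; origin at the centre of its underside, z up along its axis; stands on the table to the robot's right of the caddy
- blue_pot: the loose blue one: poster-paint pot, upright cylinder 46 mm in diameter and 70 mm tall including its flat lid (lid 16 mm, same diameter), about 0.1 kg, lid and sides all blue; origin at the centre of its underside, z up along its axis; stands on the table to the robot's right of the caddy
- red_stored: the red one already standing loose in one bay of the caddy, 50 to 75 mm along the bay from the caddy's middle: poster-paint pot, upright cylinder 46 mm in diameter and 70 mm tall including its flat lid (lid 16 mm, same diameter), about 0.1 kg, lid and sides all red; origin at the centre of its underside, z up along its axis
- blue_stored: the blue one already standing loose in the other bay of the caddy, 50 to 75 mm along the bay from the caddy's middle, towards the other end: poster-paint pot, upright cylinder 46 mm in diameter and 70 mm tall including its flat lid (lid 16 mm, same diameter), about 0.1 kg, lid and sides all blue; origin at the centre of its underside, z up along its axis
- yellow_pot: still in use, to be left alone: poster-paint pot, upright cylinder 46 mm in diameter and 70 mm tall including its flat lid (lid 16 mm, same diameter), about 0.1 kg, lid and sides all yellow; origin at the centre of its underside, z up along its axis; stands among the loose pots, at least 90 mm between centres
- spray_can: grey and white spray can, 66 mm in diameter, 204 mm tall, loose, beyond and left of the caddy; origin at the centre of its underside; to be left alone
- tape_roll: roll of brown paper tape lying flat, 104 mm across, 48 mm high, loose, far right; origin at the centre of its underside; to be left alone
- glue_bottle: white glue bottle with orange nozzle, 44 mm in diameter, 126 mm tall, loose, at the left; origin at the centre of its underside; to be left alone
Mind the look-alikes: they are no part of the job. Leave any brown look-alike of the blue_pot alone. What is shaped like the blue_stored but green is not meant.

How it is judged:
On the way:
1. with the caddy still standing on the table, the red and the blue pot stand upright in the bay of their own colour and the fingers are off them ((y of each of red_pot, red_stored in the frame of caddy above 0.01 m or y of each of red_pot, red_stored in the frame of caddy below -0.01 m) and x of red_pot in the frame of caddy between -0.118 and 0.118 m and y of red_pot in the frame of caddy between -0.108 and 0.108 m and z of red_pot in the frame of caddy between -0.004 and 0.012 m and angle between each of red_pot, red_stored, blue_pot, blue_stored's own z axis and vertical below 0.25 rad and x of red_stored in the frame of caddy between -0.118 and 0.118 m and y of red_stored in the frame of caddy between -0.108 and 0.108 m and z of red_stored in the frame of caddy between -0.004 and 0.012 m and (y of each of blue_pot, blue_stored in the frame of caddy above 0.01 m or y of each of blue_pot, blue_stored in the frame of caddy below -0.01 m) and x of blue_pot in the frame of caddy between -0.118 and 0.118 m and y of blue_pot in the frame of caddy between -0.108 and 0.108 m and z of blue_pot in the frame of caddy between -0.004 and 0.012 m and x of blue_stored in the frame of caddy between -0.118 and 0.118 m and y of blue_stored in the frame of caddy between -0.108 and 0.108 m and z of blue_stored in the frame of caddy between -0.004 and 0.012 m and height (world z) of caddy below 0.01 m and contact force between the fingers and red_pot below 0.1 N and contact force between the fingers and blue_pot below 0.1 N and linear speed of each of red_pot, blue_pot below 0.03 m/s), for 0.2 s.
At the end, for the whole second after the job is handed in: The fingers hold the caddy by its handle with its base 60 to 160 mm above the table, level within 7 degrees and still (under 30 mm/s and 0.15 rad/s), nothing else bearing on it; all four pots stand upright (within 14 degrees) on its bay floors, both reds in one bay and both blues in the other ((y of each of red_pot, red_stored in the frame of caddy above 0.01 m or y of each of red_pot, red_stored in the frame of caddy below -0.01 m) and x of red_pot in the frame of caddy between -0.118 and 0.118 m and y of red_pot in the frame of caddy between -0.108 and 0.108 m and z of red_pot in the frame of caddy between -0.004 and 0.012 m and angle between each of red_pot, red_stored, blue_pot, blue_stored's own z axis and vertical below 0.25 rad and x of red_stored in the frame of caddy between -0.118 and 0.118 m and y of red_stored in the frame of caddy between -0.108 and 0.108 m and z of red_stored in the frame of caddy between -0.004 and 0.012 m and (y of each of blue_pot, blue_stored in the frame of caddy above 0.01 m or y of each of blue_pot, blue_stored in the frame of caddy below -0.01 m) and x of blue_pot in the frame of caddy between -0.118 and 0.118 m and y of blue_pot in the frame of caddy between -0.108 and 0.108 m and z of blue_pot in the frame of caddy between -0.004 and 0.012 m and x of blue_stored in the frame of caddy between -0.118 and 0.118 m and y of blue_stored in the frame of caddy between -0.108 and 0.108 m and z of blue_stored in the frame of caddy between -0.004 and 0.012 m and height (world z) of caddy between 0.06 and 0.16 m and angle between caddy's own z axis and vertical below 0.12 rad and contact force between the fingers and caddy_handle above 3 N and contact force between caddy and yellow_pot below 0.2 N and contact force between caddy and spray_can below 0.2 N and contact force between caddy and tape_roll below 0.2 N and contact force between caddy and glue_bottle below 0.2 N and linear speed of caddy below 0.03 m/s and angular speed of caddy below 0.15 rad/s); the arm keeps its last pose, push and grip.
It fails at once if the caddy is tipped by more than 17 degrees (angle between caddy's own z axis and vertical above 0.3 rad).
It fails at once if a stored pot is knocked over (angle between any of red_stored, blue_stored's own z axis and vertical above 0.6 rad).
It fails at once if the yellow pot, spray can, tape roll or glue bottle is shifted by more than 25 mm or knocked over (distance of any of yellow_pot, spray_can, tape_roll, glue_bottle from where it was at the start of the episode above 0.025 m or angle between any of yellow_pot, spray_can, tape_roll, glue_bottle's own z axis and vertical above 0.5 rad).
It also fails if it takes over 64 s, if anything falls off the work surface, if the arm or the gripper's body presses on something with over 40 N, if the wrist force passes 120 N, or if a joint passes its speed limit or range.

ROBOT

A 7-joint arm with a two-finger parallel gripper is mounted at the origin on the work surface. World frame = base frame: x ahead of the robot, y to its left, z up, the work surface at z = 0. Lengths are in m, angles in rad, forces in N, time in s.
With the tool pointing down it reaches from about 0.4 to 0.875 m from the base axis. Payload 19.3 kg.
Tool frame: the origin (TCP) lies on the centre line of the jaws, within the pads' length; the fingertips stand 14 mm ahead of it and the grasp point (between the pads) lies 5 mm behind it; z points along the fingers, y is the line along which they close (so a half turn about z gives the same grasp; the last joint's range is limited). The gripper opens to 85 mm and grips with 20 to 120 N. Pads are 22 mm wide; open, the fingers measure 114 mm over their backs; the gripper's body (76 mm by 85 mm) begins 54 mm behind the grasp point. The pads swing forward as they close: fully open they stand 13 mm farther back than shut.
Start: joints at [-1.233, 0.521, -0.036, 1.599, 0.021, 1.021, -0.113], TCP at [0.248, 0.574, 0.245] pointing down, gripper open.
Joint ranges: [-2.91, 2.91], [-0.3, 2.13], [-1.5, 1.42], [0.17, 2.43], [-1.26, 4.41], [0.16, 1.93], [-2.52, 2.52]. Speed limits (rad/s): [1.89, 1.89, 2.39, 2.39, 3.01, 3.01, 3.01].

INTERFACE

Orientations are given as [roll, pitch, yaw] about the fixed x, y, z axes, in that order (R = Rz(yaw) Ry(pitch) Rx(roll)).
In Python, from workcell import bot, grab_frame, regions_of gives the robot as it stands. The module is installed in compiled form; this text tells all that it offers.
- The arm moves only by the tool play_rows, never from a script. Its argument "plan" is a list of rows, each a list of 3 entries, a list of its own where there are three numbers: the shift along the tool's x, y, z in units of 2.5 cm (1.0 is 2.5 cm), then the turn, a rotation vector about the tool's x, y, z in units of 0.15 rad (1.0 is 0.15 rad), then the closure, from -1 (fully open) to 1 (shut). In form: [[[tx, ty, tz], [rx, ry, rz], jaw], ...]. A call has 1 to 20 rows; each row shifts and turns the commanded pose from where the row before left it, along the tool's axes as they then stand; what a row does not reach is not made up. A row lasts 1/8 s, in which the tool goes at most 62.5 mm and 10.7 degrees, less where a joint would pass 70% of its speed; a pose out of reach is approached as far as the arm can. A call with a number of a shift or a turn outside -1 to 1 is refused whole. A call with a gripper value outside its range is refused whole. The fingers move at their own pace and stop on an object; "newtons" is the grip in N (left out, the last holds). Time passes only in rows, so rows that do not move let the fingers close. It gives the time, the measured TCP pose, the force, the opening and the grip force at its end, in the units of the state.
- bot.observe(): the state, without advancing time (a new reading comes with each control period).
- grab_frame(name): name is "scene" or "top" or "wrist"; returns a dict with "pixels" (384x512x3 uint8, red, green, blue), "depth" (384x512 float32, m along the optical axis (not along the pixel's ray), 0 where there is no reading), "camera_matrix" (3x3 intrinsics, pixels), "R" (3x3) and "t" (3): a world point X has camera coordinates R X + t. Camera axes: x right, y down, z forward; pixel columns grow to the right and rows downward; lengths in m; the calibration is good to about 2 mm. A picture is of the moment at which its call begins.
- bot.job_done(): hands the job in; it is judged then, once.
Trained networks look in the newest picture that a camera, given by its name, has taken for a name from the list of things; names that differ only in an ending like _2 or _b are one class to them, and where a whole thing is asked for, a point or a joint stands for the part that bears it (a point fixed in the world has none). Each returns a list of dicts, best first, with "p" (0 to 1); they miss things now and then, are a little off and sometimes report something else, mostly with a low value. They report only what shows in the picture. A call takes as long as a camera call. They do not tell look-alikes from the thing itself.
- regions_of(thing, camera): "mask" (384x512 bool, what is visible of it) and "box" ([left, top, right, bottom] in pixels, round what is visible of it).
The state is a dict: "clock": time; "qpos": joint angles; "qd": joint speeds; "joint_efforts": joint torques, N m; "position": TCP position; "tool_rot": TCP orientation; "force": force on the tool from outside, world axes, zero at the start; "moment": the same for the moment, N m; "grip_width": finger opening in m; "finger_force": force on a finger pad.
Only numpy, scipy, OpenCV 4.12 (cv2) and the standard library are available. Lean on these libraries where they do the work, as an engineer would, in place of code of your own. Each camera call takes 0.05 s, during which the arm holds its last target. There are 200 camera calls.

## Working session

There is one attempt and no reset: what is moved stays moved. The work goes in short steps, Python scripts to look and compute and a tool call to move; the robot and the scene stay as the last step left them, time stands still between calls to the robot, and variables do not carry over. Pictures are saved under pics/ and viewed, at most 10 in all, crops included, and the job is handed in when it is done.

Besides the shell and the picture viewer there is one more tool, called after "Emit:" as name(argument=value, ...), one argument or row to a line, values as JSON. play_rows: Moves the arm, as the interface text tells. Its arguments: {"type":"object","properties":{"plan":{"type":"array"},"newtons":{"type":"number"}},"required":["plan"]}

```bash
mkdir -p pics
cat > h.py <<'E'
import numpy as np, cv2
from workcell import bot, grab_frame, regions_of
def pts(f):
    K=f["camera_matrix"];d=f["depth"];v,u=np.mgrid[:384,:512]
    c=np.stack([(u-K[0,2])/K[0,0]*d,(v-K[1,2])/K[1,1]*d,d],-1)
    return (c-f["t"])@f["R"]
def save(f,n): cv2.imwrite("pics/"+n,f["pixels"][...,::-1])
E
python3 - <<'E'
from h import *
s=bot.observe();print({k:np.round(v,3) for k,v in s.items()})
ims=[]
for c in ["scene","top"]:
    f=grab_frame(c);P=pts(f);ims.append(f["pixels"]);
    for n in ["red_pot","blue_pot","yellow_pot","red_stored","blue_stored","caddy","caddy_handle","spray_can","tape_roll","glue_bottle"]:
        for r in regions_of(n,c)[:4]:
            m=r["mask"]&(f["depth"]>0);Q=P[m]
            if len(Q)==0: continue
            zt=np.percentile(Q[:,2],95);T=Q[abs(Q[:,2]-zt)<.006]
            cir=cv2.minEnclosingCircle(T[:,:2].astype(np.float32))
            print(c,n,round(r["p"],2),np.array(r["box"]).astype(int),"ztop",round(zt,3),"mid",np.round((T.min(0)+T.max(0))[:2]/2,3),"rad",round(cir[1],3),"rgb",np.median(f["pixels"][m],0))
cv2.imwrite("pics/a.png",cv2.resize(np.vstack(ims)[...,::-1],(800,1200))[:600]);cv2.imwrite("pics/b.png",cv2.resize(ims[1][...,::-1],(800,600)))
E
```

```text
{'clock': np.float64(0.0), 'qpos': array([-1.233,  0.522, -0.036,  1.6  ,  0.021,  1.021, -0.113]), 'qd': array([-0.   ,  0.001, -0.   ,  0.   , -0.001,  0.001, -0.   ]), 'joint_efforts': array([-1.0000e-03, -9.2711e+01,  1.9790e+00, -3.6995e+01,  1.8000e-02,
        8.0000e-03,  0.0000e+00]), 'position': array([0.248, 0.573, 0.245]), 'tool_rot': array([-3.14 ,  0.   ,  2.734]), 'force': array([0.22 , 0.202, 0.881]), 'moment': array([ 0.014, -0.029,  0.045]), 'finger_force': np.float64(0.0), 'grip_width': np.float64(0.086)}
scene red_pot 0.9 [111 237 137 273] ztop 0.071 mid [ 0.524 -0.327] rad 0.024 rgb [213.  46.  42.]
scene blue_pot 0.95 [170 210 193 232] ztop 0.072 mid [ 0.502 -0.164] rad 0.055 rgb [ 38.  81. 194.]
scene blue_pot 0.68 [165 229 188 259] ztop 0.071 mid [ 0.551 -0.203] rad 0.024 rgb [145.  99.  63.]
scene yellow_pot 0.87 [195 246 217 282] ztop 0.071 mid [ 0.646 -0.162] rad 0.025 rgb [221. 191.  56.]
scene red_stored 0.94 [248 201 262 224] ztop 0.076 mid [0.548 0.021] rad 0.022 rgb [208.   49.   44.5]
scene blue_stored 0.71 [321 167 341 191] ztop 0.072 mid [0.479 0.31
[... 1809 characters left out ...]
. 130.]
top caddy_handle 0.2 [ 79 118 122 155] ztop 0.206 mid [0.673 0.461] rad 0.028 rgb [180.  175.  161.5]
top spray_can 0.84 [ 80 119 126 157] ztop 0.206 mid [0.673 0.461] rad 0.029 rgb [181. 175. 162.]
top spray_can 0.15 [177 138 286 251] ztop 0.102 mid [0.521 0.099] rad 0.085 rgb [236. 232. 212.]
top tape_roll 0.75 [365 120 406 156] ztop 0.052 mid [ 0.687 -0.363] rad 0.053 rgb [158. 104.  58.]
top tape_roll 0.26 [191 200 211 216] ztop 0.078 mid [0.475 0.181] rad 0.023 rgb [ 39.   70.5 214. ]
top glue_bottle 0.86 [ 94 255 120 270] ztop 0.119 mid [0.324 0.456] rad 0.007 rgb [193. 138. 114.]
top glue_bottle 0.33 [ 75 119 123 157] ztop 0.206 mid [0.673 0.461] rad 0.029 rgb [181. 175. 162.]
```

Run:
```python
from h import *
f=grab_frame("top");P=pts(f);save(f,"t.png")
for lo,hi,n in [(.104,.118,"handle"),(.049,.060,"rim")]:
    m=(P[...,2]>lo)&(P[...,2]<hi)&(abs(P[...,0]-.52)<.19)&(abs(P[...,1]-.099)<.19)
    if n=="rim": m&=f["pixels"].min(-1)>150
    r=cv2.minAreaRect(P[m][:,:2].astype(np.float32));print(n,m.sum(),r)
    Q=P[m][:,:2];w,V=np.linalg.eigh(np.cov((Q-Q.mean(0)).T));print(Q.mean(0),V[:,1],np.degrees(np.arctan2(V[1,1],V[0,1])))
for n,c in dict(red=[.524,-.327],blue=[.471,-.161],brown=[.551,-.203],yel=[.646,-.162],rs=[.545,.023],bs=[.477,.181],green=[.479,.312]).items():
    m=(np.hypot(P[...,0]-c[0],P[...,1]-c[1])<.033)&(P[...,2]>.062)&(P[...,2]<.084);m&=np.ptp(f["pixels"].astype(int),axis=-1)>60
    r=cv2.minEnclosingCircle(P[m][:,:2].astype(np.float32));print(n,m.sum(),np.round(r[0],4),round(r[1],4))
```

```text
handle 311 ((0.5189893841743469, 0.09958602488040924), (0.01608542539179325, 0.15902191400527954), 64.5284423828125)
[0.51798717 0.09977468] [-0.90201593  0.43170275] 154.42433031140996
rim 837 ((0.5192180275917053, 0.10024362057447433), (0.23087379336357117, 0.25112369656562805), 64.34587860107422)
[0.52038805 0.10167587] [-0.93013866  0.36720848] 158.45644000495798
red 211 [ 0.524  -0.3278] 0.0242
blue 210 [ 0.4712 -0.1636] 0.0239
brown 196 [ 0.5513 -0.2042] 0.023
yel 198 [ 0.6472 -0.1621] 0.0231
rs 206 [0.5464 0.021 ] 0.024
bs 209 [0.4755 0.1823] 0.0231
green 206 [0.4785 0.3129] 0.0234
```

View pics/b.png

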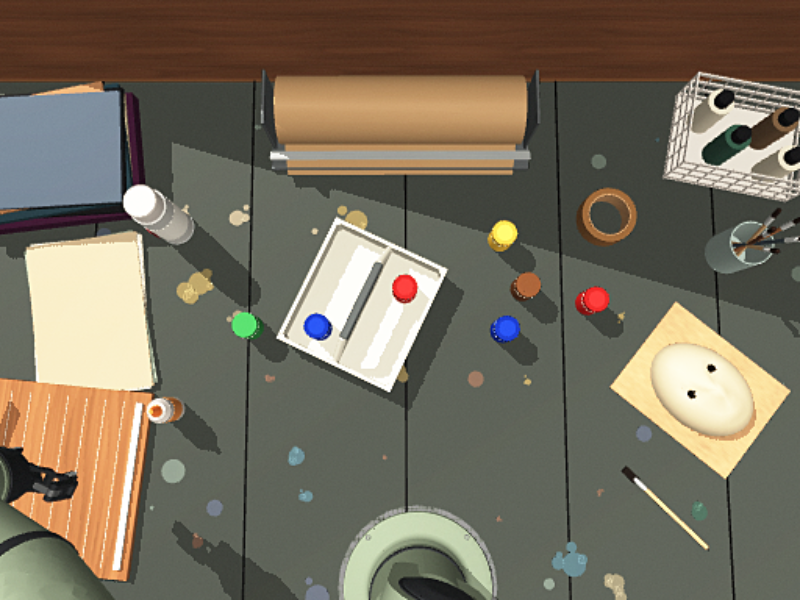

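The top view shows the caddy at about (362,305), with stored red at (404,288) and stored blue at (317,326). Of the loose pots, blue is at (505,328), red at (594,300) and yellow at (503,236). The look-alikes are brown at (527,286) and green at (245,325). I'll turn the jaw to line up with the caddy's length first, so that tool x runs across the bays and tool y along them.

Emit:
play_rows(
  plan=[
    [[0,0,0],[0,0,1],-0.6],
    [[0,0,0],[0,0,1],-0.6],
    [[0,0,0],[0,0,1],-0.6],
    [[0,0,0],[0,0,1],-0.6],
    [[0,0,0],[0,0,1],-0.6],
    [[0,0,0],[0,0,1],-0.6],
    [[0,0,0],[0,0,1],-0.6],
    [[0,0,0],[0,0,1],-0.6],
    [[0,0,0],[0,0,1],-0.6],
    [[0,0,0],[0,0,1],-0.6],
    [[0,0,0],[0,0,0.72],-0.6],
    [[0,1,0],[0,0,0],-0.6],
    [[0,1,0],[0,0,0],-0.6],
    [[0,1,0],[0,0,0],-0.6],
    [[0,1,0],[0,0,0],-0.6],
    [[0,1,0],[0,0,0],-0.6],
    [[0,1,0],[0,0,0],-0.6],
    [[0,1,0],[0,0,0],-0.6],
    [[0,1,0],[0,0,0],-0.6],
    [[0,0,0],[0,0,0],-0.6],
  ],
  newtons=30,
)

```text
clock: 3.65
position: [0.4302, 0.4863, 0.2453]
tool_rot: [3.141, 0.0, 1.123]
force: [0.1, 0.1, -0.5]
grip_width: 0.0684
finger_force: 0.0
```

Emit:
play_rows(
  plan=[
    [[-1,0.63,0],[0,0,0],-0.6],
    [[-1,0.63,0],[0,0,0],-0.6],
    [[-1,0.63,0],[0,0,0],-0.6],
    [[-1,0.63,0],[0,0,0],-0.6],
    [[-1,0.63,0],[0,0,0],-0.6],
    [[-1,0.63,0],[0,0,0],-0.6],
    [[-1,0.63,0],[0,0,0],-0.6],
    [[-1,0.63,0],[0,0,0],-0.6],
    [[-1,0.63,0],[0,0,0],-0.6],
    [[-1,0.63,0],[0,0,0],-0.6],
    [[-1,0.63,0],[0,0,0],-0.6],
    [[-1,0.63,0],[0,0,0],-0.6],
    [[-1,0.63,0],[0,0,0],-0.6],
    [[-1,0.63,0],[0,0,0],-0.6],
    [[-1,0.63,0],[0,0,0],-0.6],
    [[-1,0.63,0],[0,0,0],-0.6],
    [[-1,0.63,0],[0,0,0],-0.6],
    [[-1,0.63,0],[0,0,0],-0.6],
    [[-1,0.63,0],[0,0,0],-0.6],
    [[-1,0.63,0],[0,0,0],-0.6],
  ],
)

```text
clock: 6.15
position: [0.4976, -0.0994, 0.2454]
tool_rot: [3.142, -0.001, 1.127]
force: [0.7, 0.6, 0.1]
grip_width: 0.0683
finger_force: 0.0
```

Emit:
play_rows(
  plan=[
    [[-1,0,0.5],[0,0,0],-0.6],
    [[-1,0,0.5],[0,0,0],-0.6],
    [[-0.76,0.07,0.5],[0,0,0],-0.6],
    [[0,0,0],[0,0,0],-0.6],
    [[0,0,0],[0,0,0],-0.6],
  ],
)

```text
clock: 6.78
position: [0.4699, -0.1614, 0.2081]
tool_rot: [3.141, -0.0, 1.127]
force: [0.7, 0.1, -0.3]
grip_width: 0.0682
finger_force: 0.0
```

```bash
cat >> h.py <<'E'
C=np.array([.519,.0995])
def to(xy,z):
    "units along tool x,y,z from the measured pose to world xy,z"
    from scipy.spatial.transform import Rotation as Ro
    s=bot.observe();R=Ro.from_euler("xyz",s["tool_rot"]).as_matrix()
    print("pos",np.round(s["position"],4),"rot",np.round(s["tool_rot"],3),"units",np.round(R.T@(np.r_[xy,z]-s["position"])/.025,2))
def pot(P,f,c,lo=.06,hi=.085):
    m=(np.hypot(P[...,0]-c[0],P[...,1]-c[1])<.034)&(P[...,2]>lo)&(P[...,2]<hi)&(np.ptp(f["pixels"].astype(int),axis=-1)>60)
    r=cv2.minEnclosingCircle(P[m][:,:2].astype(np.float32));return m.sum(),np.round(r[0],4),round(r[1],4),np.round(np.median(P[m][:,2]),3)
E
python3 - <<'E'
from h import *
f=grab_frame("wrist");P=pts(f);save(f,"w1.png")
print(pot(P,f,[.471,-.1636]));to([.4712,-.1636],.045)
E
```

```text
(np.int64(2405), array([ 0.47  , -0.1629]), 0.0235, np.float64(0.071))
pos [ 0.47   -0.1613  0.2082] rot [ 3.141 -0.     1.127] units [-0.06  0.08  6.53]
```

View pics/w1.png

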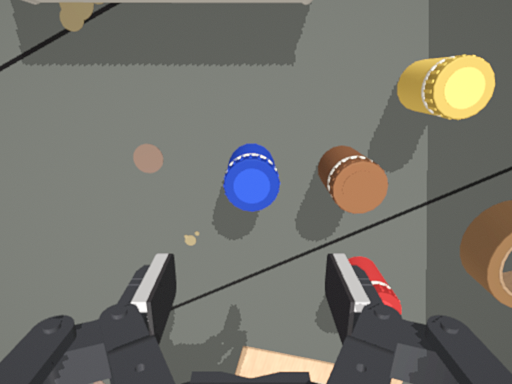

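The wrist view shows blue at (251,182), centred between the fingers. Brown is to the right at (355,185), clear of the right finger. I'm going down to grip.

Emit:
play_rows(
  plan=[
    [[-0.05,0.02,1],[0,0,0],-0.6],
    [[0,0,1],[0,0,0],-0.6],
    [[0,0,1],[0,0,0],-0.6],
    [[0,0,1],[0,0,0],-0.6],
    [[0,0,1],[0,0,0],-0.6],
    [[0,0,1],[0,0,0],-0.6],
    [[0,0,0.53],[0,0,0],-0.6],
    [[0,0,0],[0,0,0],-0.6],
    [[0,0,0],[0,0,0],1],
    [[0,0,0],[0,0,0],1],
    [[0,0,0],[0,0,0],1],
    [[0,0,0],[0,0,0],1],
    [[0,0,0],[0,0,0],1],
    [[0,0,0],[0,0,0],1],
  ],
  newtons=30,
)

```text
clock: 8.57
position: [0.4698, -0.1637, 0.0455]
tool_rot: [3.14, -0.0, 1.126]
force: [0.1, -0.1, 6.5]
grip_width: 0.0459
finger_force: 29.9
```

Run:
```python
from h import *
s=bot.observe();print(s["grip_width"],s["finger_force"])
a=np.array([.9026,-.4305]);n=np.array([.4305,.9026])
print(C+.06*a+.06*n, C-.055*a-.06*n)
to(C+.06*a+.06*n,.051)
```

```text
0.04588152156111386 29.892049357295036
[0.598986 0.127826] [0.443527  0.0690215]
pos [ 0.4698 -0.1637  0.0455] rot [ 3.14  -0.     1.126] units [12.75 -0.35 -0.21]
```

Emit:
play_rows(
  plan=[
    [[0,0,-0.7],[0,0,0],1],
    [[0,0,-0.8],[0,0,0],1],
    [[0,0,-1],[0,0,0],1],
    [[0,0,-1],[0,0,0],1],
    [[0,0,-1],[0,0,0],1],
    [[0,0,-1],[0,0,0],1],
    [[0,0,-0.5],[0,0,0],1],
    [[0.75,0,0],[0,0,0],1],
    [[1,0,0],[0,0,0],1],
    [[1,0,0],[0,0,0],1],
    [[1,0,0],[0,0,0],1],
    [[1,0,0],[0,0,0],1],
    [[1,0,0],[0,0,0],1],
    [[1,-0.35,0],[0,0,0],1],
    [[1,0,0],[0,0,0],1],
    [[1,0,0],[0,0,0],1],
    [[1,0,0],[0,0,0],1],
    [[1,0,0],[0,0,0],1],
    [[1,0,0],[0,0,0],1],
    [[1,0,0],[0,0,0],1],
  ],
)

```text
clock: 11.08
position: [0.5991, 0.1295, 0.1943]
tool_rot: [-3.141, 0.0, 1.126]
force: [-0.2, -1.0, -0.2]
grip_width: 0.0451
finger_force: 31.0
```

Run:
```python
from h import *
print(bot.observe()["grip_width"]);to([.599,.1278],.051)
f=grab_frame("wrist");P=pts(f);save(f,"w2.png")
```

```text
0.04512462673240589
pos [0.5991 0.1295 0.1943] rot [-3.141  0.     1.126] units [-0.06  0.03  5.73]
```

View pics/w2.png

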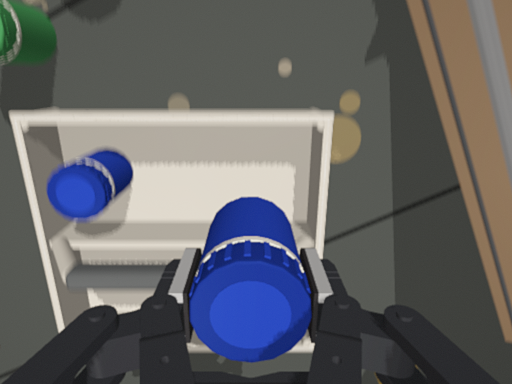

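The blue pot is held at (250,300) and aligned with the blue bay. Stored blue is at (85,190), at the other end. Lowering it now.

Emit:
play_rows(
  plan=[
    [[0,0,1],[0,0,0],1],
    [[0,0,1],[0,0,0],1],
    [[0,0,1],[0,0,0],1],
    [[0,0,1],[0,0,0],1],
    [[0,0,0.9],[0,0,0],1],
    [[0,0,0.5],[0,0,0],1],
    [[0,0,0.35],[0,0,0],1],
    [[0,0,0],[0,0,0],1],
    [[0,0,0],[0,0,0],-0.4],
    [[0,0,0],[0,0,0],-0.4],
    [[0,0,0],[0,0,0],-0.4],
    [[0,0,-0.6],[0,0,0],-0.4],
    [[0,0,-1],[0,0,0],-0.4],
    [[0,0,-1],[0,0,0],-0.4],
    [[0,0,-1],[0,0,0],-0.4],
    [[0,0,-1],[0,0,0],-0.4],
    [[0,0,-1],[0,0,0],-0.4],
  ],
)

```text
clock: 13.25
position: [0.5986, 0.1277, 0.1928]
tool_rot: [3.141, -0.001, 1.126]
force: [-0.9, 1.0, 0.5]
grip_width: 0.0597
finger_force: 0.0
```

Run:
```python
from h import *
print(bot.observe()["grip_width"])
f=grab_frame("wrist");P=pts(f);print(pot(P,f,[.599,.1278]))
f=grab_frame("top");P=pts(f);print(pot(P,f,[.524,-.3278]),pot(P,f,[.599,.1278]))
to([.524,-.3275],.045)
```

```text
0.059682136158289066
(np.int64(2690), array([0.5986, 0.129 ]), 0.0236, np.float64(0.075))
(np.int64(213), array([ 0.5232, -0.3272]), 0.0241, np.float64(0.07)) (np.int64(0), array([0., 0.]), 0.0, np.float64(nan))
pos [0.5997 0.1278 0.1943] rot [ 3.138e+00 -3.000e-03  1.125e+00] units [-17.76   5.09   5.93]
  return _methods._mean(a, axis=axis, dtype=dtype,
  ret = ret.dtype.type(ret / rcount)
```

Emit:
play_rows(
  plan=[
    [[-1,0.3,0],[0,0,0],-0.6],
    [[-1,0.3,0],[0,0,0],-0.6],
    [[-1,0.3,0],[0,0,0],-0.6],
    [[-1,0.3,0],[0,0,0],-0.6],
    [[-1,0.3,0],[0,0,0],-0.6],
    [[-1,0.3,0],[0,0,0],-0.6],
    [[-1,0.3,0],[0,0,0],-0.6],
    [[-1,0.3,0],[0,0,0],-0.6],
    [[-1,0.3,0],[0,0,0],-0.6],
    [[-1,0.3,0],[0,0,0],-0.6],
    [[-1,0.3,0],[0,0,0],-0.6],
    [[-1,0.3,0],[0,0,0],-0.6],
    [[-1,0.3,0],[0,0,0],-0.6],
    [[-1,0.3,0],[0,0,0],-0.6],
    [[-1,0.3,0],[0,0,0],-0.6],
    [[-1,0.3,0],[0,0,0],-0.6],
    [[-1,0.3,0],[0,0,0],-0.6],
    [[-0.76,0,0],[0,0,0],-0.6],
    [[0,0,0],[0,0,0],-0.6],
    [[0,0,0],[0,0,0],-0.6],
  ],
)

```text
clock: 15.85
position: [0.5228, -0.3269, 0.1908]
tool_rot: [-3.141, -0.001, 1.126]
force: [0.2, 0.7, 0.6]
grip_width: 0.0682
finger_force: 0.0
```

Run:
```python
from h import *
f=grab_frame("wrist");P=pts(f);r=pot(P,f,[.524,-.3278]);print(r)
to((r[1]+[.524,-.3278])/2,.045)
```

```text
(np.int64(2724), array([ 0.5231, -0.3276]), 0.0237, np.float64(0.071))
pos [ 0.5229 -0.3267  0.1908] rot [-3.141e+00 -1.000e-03  1.127e+00] units [-0.03  0.04  5.83]
```

Emit:
play_rows(
  plan=[
    [[0,0.04,1],[0,0,0],-0.6],
    [[0,0,1],[0,0,0],-0.6],
    [[0,0,1],[0,0,0],-0.6],
    [[0,0,1],[0,0,0],-0.6],
    [[0,0,1],[0,0,0],-0.6],
    [[0,0,0.83],[0,0,0],-0.6],
    [[0,0,0],[0,0,0],-0.6],
    [[0,0,0],[0,0,0],1],
    [[0,0,0],[0,0,0],1],
    [[0,0,0],[0,0,0],1],
    [[0,0,0],[0,0,0],1],
    [[0,0,0],[0,0,0],1],
    [[0,0,-0.8],[0,0,0],1],
    [[0,0,-1],[0,0,0],1],
    [[0,0,-1],[0,0,0],1],
    [[0,0,-1],[0,0,0],1],
    [[0,0,-1],[0,0,0],1],
    [[0,0,-1],[0,0,0],1],
    [[0,0,0],[0,0,0],1],
  ],
)

```text
clock: 18.27
position: [0.5241, -0.3288, 0.1931]
tool_rot: [3.138, -0.0, 1.126]
force: [-1.2, -0.3, -1.7]
grip_width: 0.0452
finger_force: 31.1
```

Run:
```python
from h import *
to([.4435,.069],.051)
```

```text
pos [ 0.5241 -0.3288  0.1931] rot [ 3.138 -0.     1.126] units [12.97 -9.78  5.65]
```

Emit:
play_rows(
  plan=[
    [[0.97,-0.78,0],[0,0,0],1],
    [[1,-0.75,0],[0,0,0],1],
    [[1,-0.75,0],[0,0,0],1],
    [[1,-0.75,0],[0,0,0],1],
    [[1,-0.75,0],[0,0,0],1],
    [[1,-0.75,0],[0,0,0],1],
    [[1,-0.75,0],[0,0,0],1],
    [[1,-0.75,0],[0,0,0],1],
    [[1,-0.75,0],[0,0,0],1],
    [[1,-0.75,0],[0,0,0],1],
    [[1,-0.75,0],[0,0,0],1],
    [[1,-0.75,0],[0,0,0],1],
    [[1,-0.75,0],[0,0,0],1],
    [[0,0,0],[0,0,0],1],
    [[0,0,0],[0,0,0],1],
  ],
)

```text
clock: 20.15
position: [0.4423, 0.0691, 0.1901]
tool_rot: [3.142, 0.0, 1.126]
force: [0.2, -0.6, -0.4]
grip_width: 0.0451
finger_force: 31.1
```

Run:
```python
from h import *
print(bot.observe()["grip_width"]);to([.4435,.069],.051)
f=grab_frame("wrist");P=pts(f);save(f,"w3.png")
```

```text
0.0451106854160621
pos [0.4423 0.0691 0.1901] rot [3.142 0.    1.126] units [0.02 0.05 5.57]
```

View pics/w3.png

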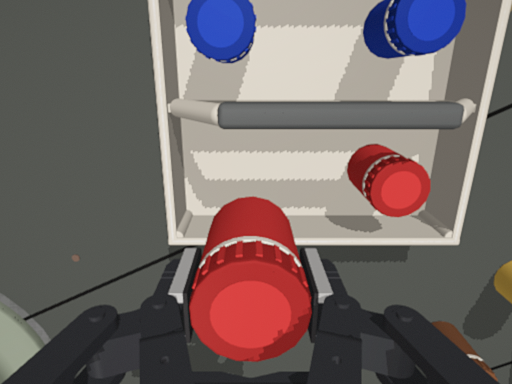

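The held red pot is at (250,310). The spot below it (about row 180) is the free half of the red bay, and stored red is at (400,185). Both blue pots stand in the far bay, at (220,20) and (425,20). Lowering it now.

Emit:
play_rows(
  plan=[
    [[0,0.04,1],[0,0,0],1],
    [[0,0,1],[0,0,0],1],
    [[0,0,1],[0,0,0],1],
    [[0,0,1],[0,0,0],1],
    [[0,0,0.8],[0,0,0],1],
    [[0,0,0.5],[0,0,0],1],
    [[0,0,0.25],[0,0,0],1],
    [[0,0,0],[0,0,0],1],
    [[0,0,0],[0,0,0],-0.4],
    [[0,0,0],[0,0,0],-0.4],
    [[0,0,0],[0,0,0],-0.4],
    [[0,0,-0.6],[0,0,0],-0.4],
    [[0,0,-1],[0,0,0],-0.4],
    [[0,0,-1],[0,0,0],-0.4],
    [[0,0,-1],[0,0,0],-0.4],
    [[0,0,-1],[0,0,0],-0.4],
    [[0,0,-1],[0,0,0],-0.4],
    [[0,0,-0.5],[0,0,0],-0.4],
    [[0,0,0],[0,0,0],-0.4],
  ],
)

```text
clock: 22.58
position: [0.4434, 0.0695, 0.2045]
tool_rot: [3.141, -0.001, 1.126]
force: [0.2, 0.5, -0.9]
grip_width: 0.0597
finger_force: 0.0
```

Emit:
play_rows(
  plan=[
    [[-1,0,0],[0,0,0],0],
    [[0,0,0],[0,0,-1],0],
    [[0,0,0],[0,0,-1],0],
    [[0,0,0],[0,0,-1],0],
    [[0,0,0],[0,0,-1],0],
    [[0,0,0],[0,0,-1],0],
    [[0,0,0],[0,0,-1],0],
    [[0,0,0],[0,0,-1],0],
    [[0,0,0],[0,0,-1],0],
    [[0,0,0],[0,0,-1],0],
    [[0,0,0],[0,0,-1],0],
    [[0,0,0],[0,0,-0.47],0],
    [[0,0,0],[0,0,0],0],
  ],
)

```text
clock: 24.2
position: [0.4321, 0.0465, 0.2031]
tool_rot: [-3.141, -0.001, 2.695]
force: [-0.3, -0.0, -0.3]
grip_width: 0.0428
finger_force: 0.0
```

Run:
```python
from h import *
f=grab_frame("top");P=pts(f)
cv2.imwrite("pics/t2.png",cv2.resize(f["pixels"][...,::-1],(800,600)))
s=bot.observe();tp=s["position"]
m=(P[...,2]>.104)&(P[...,2]<.118)&(np.hypot(P[...,0]-.519,P[...,1]-.0995)<.09)
print(m.sum(),cv2.minAreaRect(P[m][:,:2].astype(np.float32)))
for c in [[.4435,.069],[.599,.1278],[.5464,.021],[.4755,.1823],[.6472,-.1621]]: print(pot(P,f,c) if True else 0)
to([.519,.0995],.098)
```

```text
119 ((0.5609322786331177, 0.07906562089920044), (0.015230477787554264, 0.06530047208070755), 64.32102966308594)
(np.int64(0), array([0., 0.]), 0.0, np.float64(nan))
(np.int64(199), array([0.5996, 0.1274]), 0.0233, np.float64(0.075))
(np.int64(65), array([0.5553, 0.0239]), 0.0213, np.float64(0.074))
(np.int64(209), array([0.4757, 0.1824]), 0.0234, np.float64(0.074))
(np.int64(202), array([ 0.647 , -0.1623]), 0.0232, np.float64(0.07))
pos [0.4321 0.0465 0.2032] rot [-3.141e+00 -1.000e-03  2.694e+00] units [-2.22  3.42  4.2 ]
  return _methods._mean(a, axis=axis, dtype=dtype,
  ret = ret.dtype.type(ret / rcount)
```

View pics/t2.png

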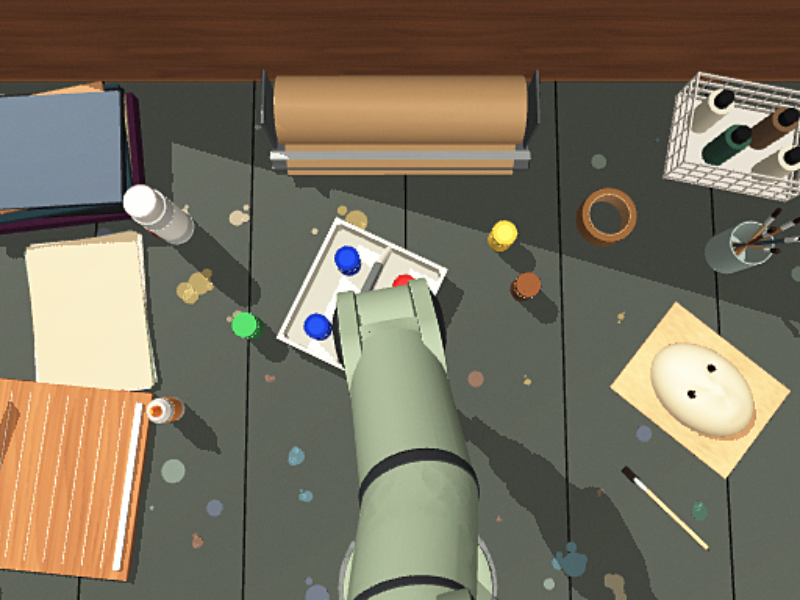

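Both blue pots stand in their bay, at (347,260) and (317,326), and the caddy hasn't moved. The arm hides the red bay, so I'll move over the handle and check it from the wrist camera.

Emit:
play_rows(
  plan=[
    [[-0.74,0.9,0],[0,0,0],0],
    [[-0.74,0.9,0],[0,0,0],0],
    [[-0.74,0.9,0],[0,0,0],0],
    [[0,0.72,0],[0,0,0],0],
    [[0,0,0],[0,0,0],0],
    [[0,0,0],[0,0,0],0],
  ],
)

```text
clock: 25.0
position: [0.5186, 0.0996, 0.2037]
tool_rot: [-3.141, -0.0, 2.696]
force: [-0.3, 0.8, -0.0]
grip_width: 0.0427
finger_force: 0.0
```

```bash
python3 - 2>/dev/null <<'E'
from h import *
f=grab_frame("wrist");P=pts(f);save(f,"w4.png")
for c in "scene","wrist":
    f=grab_frame(c);P=pts(f)
    print(c,[pot(P,f,q) for q in ([.4435,.069],[.5464,.021],[.599,.1278],[.4755,.1823])])
    m=(P[...,2]>.104)&(P[...,2]<.118)&(np.hypot(P[...,0]-.519,P[...,1]-.0995)<.09)&(f["depth"]>.12)
    if m.sum()>5: print(m.sum(),cv2.minAreaRect(P[m][:,:2].astype(np.float32)))
to([.519,.0995],.098)
E
```

```text
scene [(np.int64(169), array([0.4441, 0.0697]), 0.0248, np.float64(0.074)), (np.int64(212), array([0.5459, 0.0222]), 0.0247, np.float64(0.074)), (np.int64(178), array([0.6024, 0.1278]), 0.0225, np.float64(0.074)), (np.int64(149), array([0.4759, 0.1835]), 0.0243, np.float64(0.074))]
199 ((0.5186021327972412, 0.09979937970638275), (0.015837568789720535, 0.15480628609657288), 64.5299301147461)
wrist [(np.int64(3045), array([0.4431, 0.0699]), 0.0236, np.float64(0.075)), (np.int64(1597), array([0.5447, 0.023 ]), 0.0237, np.float64(0.075)), (np.int64(1489), array([0.5974, 0.1285]), 0.0235, np.float64(0.075)), (np.int64(3220), array([0.4744, 0.182 ]), 0.0235, np.float64(0.075))]
4675 ((0.5161593556404114, 0.10090833902359009), (0.015991488471627235, 0.1583106517791748), 64.49254608154297)
pos [0.519  0.0995 0.204 ] rot [-3.142  0.     2.696] units [0.   0.   4.24]
```

View pics/w4.png

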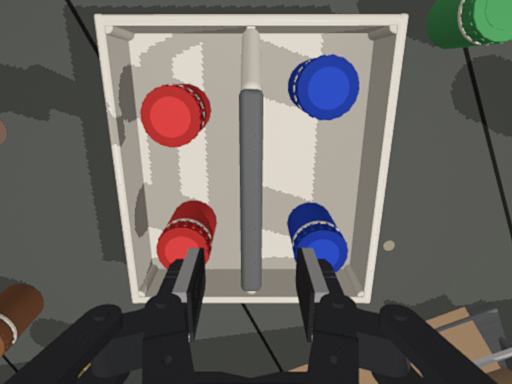

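All four pots are upright in the right bays: reds at (172,115) and (185,245), blues at (325,88) and (320,245). The fingers straddle the handle at column 251. Going down to grip it.

Emit:
play_rows(
  plan=[
    [[0,0,1],[0,0,0],0],
    [[0,0,1],[0,0,0],0],
    [[0,0,1],[0,0,0],0],
    [[0,0,0.8],[0,0,0],0],
    [[0,0,0.44],[0,0,0],0],
    [[0,0,0],[0,0,0],0],
    [[0,0,0],[0,0,0],0],
    [[0,0,0],[0,0,0],1],
    [[0,0,0],[0,0,0],1],
    [[0,0,0],[0,0,0],1],
    [[0,0,0],[0,0,0],1],
    [[0,0,0],[0,0,0],1],
    [[0,0,0],[0,0,0],1],
    [[0,0,0],[0,0,0],1],
    [[0,0,0],[0,0,0],1],
  ],
  newtons=90,
)

```text
clock: 27.02
position: [0.5197, 0.1, 0.0986]
tool_rot: [3.141, 0.001, 2.696]
force: [-2.6, -0.1, 11.4]
grip_width: 0.0145
finger_force: 88.8
```

Emit:
play_rows(
  plan=[
    [[0,0,-0.1],[0,0,0],1],
    [[0,0,-0.2],[0,0,0],1],
    [[0,0,-0.3],[0,0,0],1],
    [[0,0,-0.4],[0,0,0],1],
    [[0,0,-0.4],[0,0,0],1],
    [[0,0,-0.4],[0,0,0],1],
    [[0,0,-0.4],[0,0,0],1],
    [[0,0,-0.4],[0,0,0],1],
    [[0,0,-0.4],[0,0,0],1],
    [[0,0,-0.4],[0,0,0],1],
    [[0,0,-0.3],[0,0,0],1],
    [[0,0,-0.2],[0,0,0],1],
    [[0,0,-0.15],[0,0,0],1],
    [[0,0,-0.1],[0,0,0],1],
    [[0,0,0],[0,0,0],1],
    [[0,0,0],[0,0,0],1],
    [[0,0,0],[0,0,0],1],
    [[0,0,0],[0,0,0],1],
  ],
)

```text
clock: 29.28
position: [0.5193, 0.0999, 0.2014]
tool_rot: [-3.141, -0.0, 2.696]
force: [0.6, -0.1, -7.5]
grip_width: 0.0145
finger_force: 88.0
```

```bash
python3 - 2>/dev/null <<'E'
from h import *
s=bot.observe();print(s["position"],s["tool_rot"],s["force"],s["moment"],s["grip_width"])
f=grab_frame("scene");P=pts(f);cv2.imwrite("pics/s5.png",cv2.resize(f["pixels"][100:300,180:430,::-1],(750,600)))
print([pot(P,f,q,.155,.19) for q in ([.4435,.069],[.5464,.021],[.599,.1278],[.4755,.1823])])
m=(P[...,2]>.14)&(P[...,2]<.158)&(np.hypot(P[...,0]-.52,P[...,1]-.1)<.18)&(f["pixels"].min(-1)>140)
Q=P[m];A=np.c_[Q[:,:2]-[.52,.1],np.ones(len(Q))];print(len(Q),np.linalg.lstsq(A,Q[:,2])[0])
E
```

```text
[0.51934062 0.09991377 0.20143174] [-3.14139122e+00 -1.65176409e-04  2.69625294e+00] [ 0.58036198 -0.07291251 -7.50755008] [-0.00333022  0.02526549 -0.02266782] 0.014465151439658168
[(np.int64(203), array([0.4444, 0.0687]), 0.0248, np.float64(0.176)), (np.int64(260), array([0.5455, 0.0218]), 0.0248, np.float64(0.176)), (np.int64(214), array([0.5985, 0.1267]), 0.0254, np.float64(0.177)), (np.int64(152), array([0.4761, 0.1811]), 0.0232, np.float64(0.177))]
1047 [-0.00550641 -0.00230657  0.15112689]
```

View pics/s5.png

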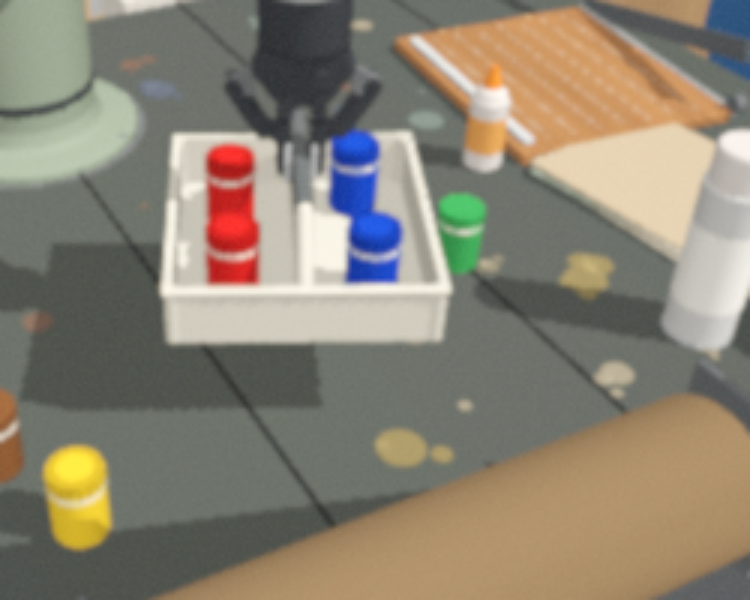

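The caddy hangs level about 10 cm up. Both reds are in the left bay at (230,185) and (232,248), and both blues in the right one at (354,170) and (373,248). Pot tops measure 0.176 m, which matches.

```bash
python3 -c "
from workcell import bot
print(bot.job_done())"
```

```text
the job is handed in; nothing more can be done
None
```

The job is handed in (no verdict was returned): the red and blue pots stand upright in their own-colour bays, and the arm is holding the caddy still and level by its handle, about 10 cm above the table.

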